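# Slacken the slicer's left-hand clamp knob and load the spacer plate

### The arm

A 6-joint arm with a two-finger parallel gripper is mounted at the origin on the work surface. World frame = base frame: x ahead of the robot, y to its left, z up, the work surface at z = 0. Lengths are in mm, angles in degrees, forces in N, time in s.
With the tool pointing down it reaches from about 150 to 775 mm from the base axis. Payload 6.1 kg.
Tool frame: the origin (TCP) lies at the very end of the fingers, on their centre line; the grasp point (between the pads) lies 19 mm behind it (ctrl.grasp_offset is the z of the grasp point in the tool frame, in mm); z points along the fingers, y is the line along which they close (so a half turn about z gives the same grasp; the last joint's range is limited). The gripper opens to 85 mm and grips with 20 to 120 N. Pads are 22 mm wide; open, the fingers measure 114 mm over their backs; the gripper's body (76 mm by 85 mm) begins 54 mm behind the grasp point. The pads swing forward as they close: fully open they stand 13 mm farther back than shut.
Start: joints at [-63.083, 7.208, -2.269, 80.523, 0, 90], TCP at [237.663, -468.108, 231.295] pointing down, gripper open.
Joint ranges: [-155.77, 155.77], [-54.66, 111.73], [-72.52, 77.12], [-102.08, 115.82], [-83.92, 84.16], [-180, 180]. Speed limits (degrees/s): [136.94, 136.94, 172.46, 180, 180, 180].

### API

Orientations are given as a 3x3 rotation matrix whose columns are the frame's x, y, z axes.
In Python, from cell import monitor, snapshot, ctrl gives the robot as it stands. The module is installed in compiled form; this text tells all that it offers.
- The arm moves only by the tool jog_arm, never from a script. Its argument "targets" is one flat list of numbers, 5 for each row, row after row: the opening, from 0 (shut) to 1 (fully open), then the shift along the tool's x, y, z as a fraction of full scale, then the turn about the tool's z as a fraction of full scale. A call has 1 to 10 rows; each row shifts and turns the commanded pose from where the row before left it, along the tool's axes as they then stand; what a row does not reach is not made up. Full scale, the value 1, is 0.025 m for a shift and 90 degrees for a turn. A row lasts 1/12 s, in which the tool goes at most 41.7 mm and 7.16 degrees, less where a joint would pass 70% of its speed; a pose out of reach is approached as far as the arm can. A call with a number of a shift or a turn outside -1 to 1 is refused whole. A call with a gripper value outside its range is refused whole. The fingers move at their own pace and stop on an object; the grip force is fixed at half the most. Time passes only in rows, so rows that do not move let the fingers close. It gives the time, the measured TCP pose, the force, the opening and the grip force at its end, in the units of the state.
- monitor.get_obs(): the state, without advancing time (a new reading comes with each control period).
- snapshot(name): name is "scene" or "top"; returns a dict with "image" (400x640x3 uint8, red, green, blue), "depth" (400x640 float32, mm along the optical axis (not along the pixel's ray), 0 where there is no reading), "vertical_fov" (degrees; the focal length in pixels is half the picture's height over the tangent of half this angle, whatever the lens; pixels are square), "cx", "cy" (the principal point, pixels), "origin" and "rotation" of the camera in the world. Camera axes: x right, y up, looking along -z (the intrinsics and any distortion apply to the point x, -y, -z); pixel columns grow to the right and rows downward; lengths in mm; the calibration is good to about 2 mm. A picture is of the moment at which its call begins.
- ctrl.hand_in(): hands the job in; it is judged then, once.
The state is a dict: "clock": time; "joints": joint angles; "qvel": joint speeds; "effort": joint torques, N m; "position": TCP position; "tcp_rot": TCP orientation; "wrist_force": force on the tool from outside, world axes, zero at the start; "ft_torque": the same for the moment, N m; "gripper_width": finger opening in mm; "gripper_force": force on a finger pad.
Only numpy, scipy, OpenCV 4.12 (cv2) and the standard library are available. Lean on these libraries where they do the work, as an engineer would, in place of code of your own. Each camera call takes 0.05 s, during which the arm holds its last target. There are 200 camera calls.

### The job

Refit the spacer plate in the vegetable slicer's bed: slacken the clamp knob first - it has a left-hand thread, so turn it clockwise as seen from above - until the engraved mark on the knob lines up with the line engraved on the bed's deck. Then push the steel plate along its channel, over the raised lip, so that it drops flat into the pocket with its front end under the knob's flange, leave the knob at the line and let go. Leave the bowl, the beaker and the spoon where they are.

Things in the scene. Friction and masses are not known exactly. Their poses are not given: they have to be found in the camera images.
- bed: Fixed aluminium bed of a vegetable slicer, 290 x 96 mm. Origin: centre of its underside, on the table; +x: the way the plate is pushed; z up. Channel 50 mm wide along x at y 0, open at the -x end: ledge (top at z 18 mm) x -145 to -27, ramp, lip, pocket, then the knob's deck (top z 15.5) x 60 to 145 mm. Guide rails beside the channel: |y| 25 to 48, x -145 to 30, top z 24 mm.
- lip (a point): Middle of the raised lip's crest, 3 mm above the ledge and 9 mm above the pocket floor; at x -17 mm in the bed's frame. A ramp 8 mm long climbs to the 4 mm wide crest from the ledge; beyond it is a sheer drop into the pocket.
- pocket (a point): Centre of the pocket's floor, 12 mm above the table, at x 22.5 mm in the bed's frame. The pocket is 75 mm long (bed's x -15 to 60 mm) and 50 mm wide; the rim of the knob's flange overhangs its far end by 14 mm.
- line (a point): Middle of the dark straight line engraved on the deck, 36 mm long, 3 mm wide, pointing at the knob's axis; on the side of the knob away from the pocket, at x 125, y 0 mm in the bed's frame. The knob's axis is at x 74, y 0 mm.
- knob (a joint): Angle of the left-hand clamp knob, rad; grows as it is turned clockwise seen from above. 0 = screwed down (stop), 2.3 = mark at the line, 3.0 = end stop. Starts at 0 to 0.45, its flange too low for the plate. Turning takes about 0.12 Nm; it stays where left and rises 2.5 mm per rad; flange underside 16 mm above the table at 0, 22 mm at 2.3. Best turned in two or more grasps.
- knob_grip (a point): On the knob's axis, 26 mm above the flange's underside; z up, x along the bar to its marked end (at the line: along the bed's +x). Steel flange 56 mm across, 5 mm thick; on it a black grip bar 44 (x) x 12 (y) x 32 mm high, top 11 mm above this point. Mark: a light groove on the bar's top from near its centre to one end and down that end, with a short dark groove on the flange's rim.
- plate: Steel spacer plate 68 x 44 x 6 mm, about 150 g; tail at its -x end turned up, 6 mm thick, 44 wide, to 28 mm above its underside, outer face 34 mm from the origin. Origin: centre of underside; x to its front, as the bed's x. Starts flat on the ledge. Pushed at the tail, 8 mm above the ledge, it climbs the lip with a few N and drops flat when the tail passes the lip: origin x 19 to 26 mm on the bed.
- bowl: Small steel bowl, 150 mm across, 60 mm high, a bystander. Origin: centre of its underside.
- beaker: White plastic beaker, 72 mm across, 85 mm high, a bystander. Origin: centre of its underside.
- spoon: Kitchen spoon lying on the table on the far side of the bed, a bystander. Origin: about its middle, on the table.
Things that resemble listed ones, but are neither listed nor needed, are in the scene too. There is more than one size of the plate; the job needs the middle-sized.

How it is judged:
By the outcome, as a careful person would: the job done as asked, in the order asked, and still so for the second after the job is handed in, with the robot touching nothing.
It also fails if it takes over 58 s, if anything falls off the work surface, if the arm or the gripper's body presses on something with over 40 N, if the wrist force passes 120 N, or if a joint passes its speed limit or range.

## Working session

There is one attempt and no reset: what is moved stays moved. The work goes in short steps, Python scripts to look and compute and a tool call to move; the robot and the scene stay as the last step left them, time stands still between calls to the robot, and variables do not carry over. Pictures are saved under pics/ and viewed, at most 10 in all, crops included, and the job is handed in when it is done.

Besides the shell and the picture viewer there is one more tool, called after "Call:" by a JSON object that holds its "method" and its "body", one argument or row to a line. jog_arm: Moves the arm, as the interface text tells. Its arguments: {"type":"object","properties":{"targets":{"type":"array","items":{"type":"number","minimum":-1,"maximum":1}}},"required":["targets"]}

```bash
mkdir -p pics
cat > h.py <<'E'
import numpy as np, cv2
from cell import monitor, snapshot, ctrl
def grab(n):
    s=snapshot(n); np.save(f'pics/{n}.npy',s,allow_pickle=True); return s
def load(n): return np.load(f'pics/{n}.npy',allow_pickle=True).item()
def pt(s,u,v,d=None,z=None):
    f=200/np.tan(np.radians(s['vertical_fov']/2))
    r=np.array([(u-s['cx'])/f,-(v-s['cy'])/f,-1.]); R=np.array(s['rotation']); o=np.array(s['origin'])
    if z is not None:
        w=R@r; return o+w*(z-o[2])/w[2]
    if d is None: d=np.median([x for x in s['depth'][int(v)-1:int(v)+2,int(u)-1:int(u)+2].ravel() if x>0])
    return o+R@(r*d)
def save(s,name,box=None,k=1):
    im=s['image'][:,:,::-1]
    if box: im=im[box[1]:box[3],box[0]:box[2]]
    cv2.imwrite('pics/'+name,cv2.resize(im,None,fx=k,fy=k,interpolation=cv2.INTER_CUBIC))
E
python3 - <<'E'
from h import *
for n in('scene','top'):
    s=grab(n); save(s,n+'1.png'); print({k:v for k,v in s.items() if k not in('image','depth')})
print(monitor.get_obs(),ctrl.grasp_offset)
E
```

```text
{'vertical_fov': 55.98455190773396, 'cx': 316.62124590698687, 'cy': 199.9321744171306, 'origin': array([1076.16125046, -429.99392063,  839.94554293]), 'rotation': array([[ 0.62399993, -0.57728648,  0.52665397],
       [ 0.78130805,  0.4725481 , -0.40774504],
       [-0.01348363,  0.66591187,  0.74590856]])}
{'vertical_fov': 50.6062573224425, 'cx': 317.8199002256158, 'cy': 195.00661663927292, 'origin': array([ 329.28452342,   -2.53750936, 1051.33536282]), 'rotation': array([[-0.02849189,  0.97787671, -0.20723262],
       [-0.99959292, -0.02756485,  0.00736012],
       [ 0.00148496,  0.20735797,  0.97826401]])}
{'clock': 0.1, 'joints': array([-6.30805665e+01,  7.23854917e+00, -2.31913736e+00,  8.05203986e+01,
        2.26689515e-04,  9.00009511e+01]), 'qvel': array([-0.03944719, -0.10282569,  0.0485986 ,  0.06945994,  0.0281461 ,
       -0.02531121]), 'effort': array([ 9.44724593e-05, -4.36901736e+01,  3.53607595e+01,  1.36532358e-02,
        3.82119356e-05, -7.83230291e-06]), 'position': array([ 237.53853337, -467.8181111 ,  230.61140365]), 'tcp_rot': array([[ 8.91651540e-01,  4.52721940e-01, -6.13481657e-04],
       [ 4.52722356e-01, -8.91650709e-01,  1.21696158e-03],
       [ 3.93385130e-06, -1.36284252e-03, -9.99999071e-01]]), 'wrist_force': array([-0.03390463,  0.05286964, -0.34466634]), 'ft_torque': array([ 0.0626343 ,  0.0242627 , -0.00829978]), 'gripper_force': 0.0, 'gripper_width': 85.14106519540731} -18.700000000000003
```

View pics/top1.png

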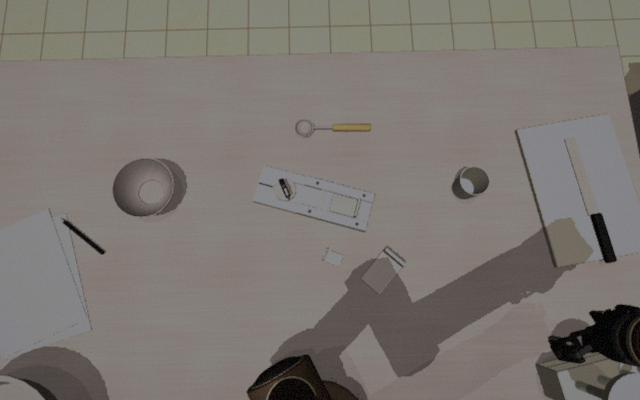

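View pics/scene1.png

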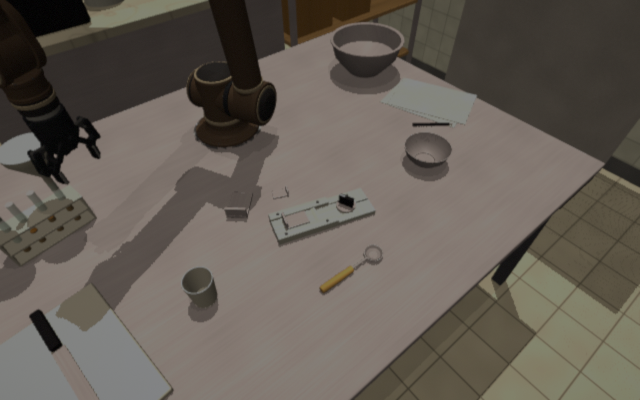

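Top view: the bed is around (315,198), with its knob end on the left at (285,188) and a plate in the channel at (345,205). A smaller plate (333,257) and a larger one (383,268) lie outside the bed. The bowl is at (148,187), the beaker at (470,182) and the spoon at (335,128).

Run:
```python
from h import *
s=load('top'); s['image']=np.clip(s['image'].astype(float)*1.5,0,255).astype(np.uint8); save(s,'top2.png',(246,158,386,240),5.7)
s=load('scene'); s['image']=np.clip(s['image'].astype(float)*1.5,0,255).astype(np.uint8); save(s,'scene2.png',(262,180,382,246),6.6)
```

```text
(no output)
```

View pics/top2.png

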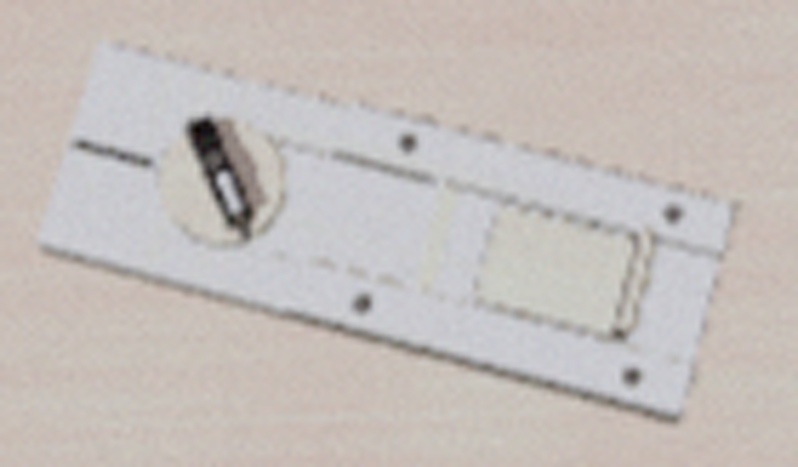

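View pics/scene2.png

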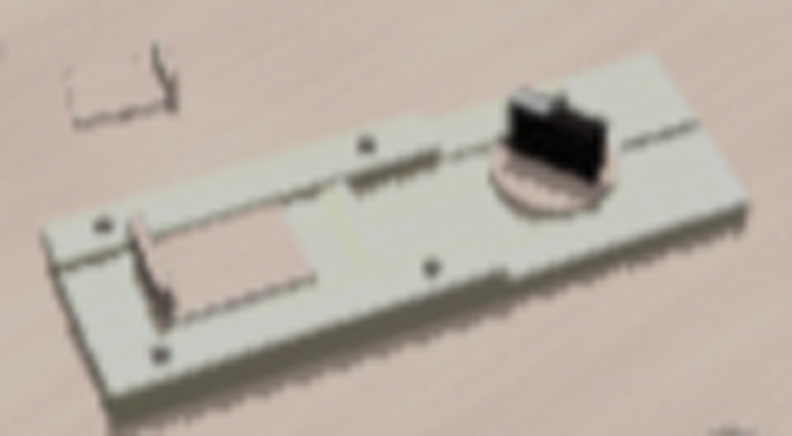

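The crops show the line at top-crop (75,145)–(150,162). The bar runs (203,125)–(243,235), with the light mark on its lower-right end, so it needs about 129° clockwise to the line. The plate is flat on the ledge with its tail at x≈640. The scene view agrees.

Run:
```python
from h import *
s=load('top')
P={}
def q(n,x,y,z): P[n]=pt(s,246+(x+.5)/5.7-.5,158+(y+.5)/5.7-.5,z=z); d=pt(s,246+(x+.5)/5.7-.5,158+(y+.5)/5.7-.5); print(n,P[n].round(1),d.round(1))
q('deckTL',106,43,15.5);q('deckBL',40,245,15.5);q('railTR',738,203,24);q('railBR',682,407,24)
q('line0',75,145,15.5);q('line1',150,162,15.5);q('lipT',445,190,21);q('lipB',430,288,21)
q('flange',222,182,22);q('barA',200,124,53);q('barB',244,230,53)
q('plFT',497,208,24);q('plFB',477,299,24);q('tailT',648,238,46);q('tailB',625,335,46)
a=(P['deckTL']+P['deckBL'])/2;b=(P['railTR']+P['railBR'])/2
v=(a-b)[:2];print('len',np.hypot(*v),'ang',np.degrees(np.arctan2(v[1],v[0])))
m=(P['barB']-P['barA'])[:2];print('bar ang',np.degrees(np.arctan2(m[1],m[0])),np.hypot(*m),(P['barA']+P['barB'])/2)
e=v/np.hypot(*v);n=np.array([-e[1],e[0]]);c=(a+b)[:2]/2;print('c',c)
for k,p in P.items(): print(k,((p[:2]-c)@e).round(1),((p[:2]-c)@n).round(1))
```

```text
deckTL [630.1 123.7  15.5] [634.2 125.4   1.3]
deckBL [539.1 152.7  15.5] [539.5 153.   13.7]
railTR [ 547.5 -152.6   24. ] [ 552.4 -156.     0.8]
railBR [ 458.9 -123.6   24. ] [ 459.  -123.7   22.9]
line0 [583.7 137.5  15.5] [584.  137.6  14.5]
line1 [575.1 104.4  15.5] [574.9 104.3  16.4]
lipT [557.6 -25.1  21. ] [557.5 -25.1  21.5]
lipB [514.2 -17.3  21. ] [514.7 -17.3  18. ]
flange [563.7  72.3  22. ] [556.6  70.   53.1]
barA [582.2  79.1  53. ] [583.2  79.4  49.1]
barB [535.6  61.   53. ] [540.8  62.6  27.6]
plFT [548.2 -47.5  24. ] [549.2 -47.7  19.5]
plFB [508.3 -37.4  24. ] [508.3 -37.4  23.5]
tailT [ 528.7 -110.2   46. ] [ 532.7 -112.4   25.8]
tailB [487.3 -98.5  46. ] [487.9 -98.9  41.7]
len 288.03228989412145 ang 73.57872171697709
bar ang -158.79664016181522 50.064391739574944 [558.88782302  70.05398502  53.        ]
c [5.43895101e+02 6.35744428e-02]
deckTL 142.9 -47.8
deckBL 145.1 47.8
railTR -145.4 -46.6
railBR -142.6 46.6
line0 143.0 0.6
line1 108.9 -0.4
lipT -20.3 -20.2
lipB -25.0 23.6
flange 74.9 1.5
barA 86.7 -14.4
barB 56.1 25.2
plFT -44.4 -17.6
plFB -46.0 23.6
tailT -110.1 -16.6
tailB -110.6 26.4
```

Call:
{"method": "jog_arm", "body": {
  "targets": [0.6, 0.97, -0.6, 0, 0, 0.6, 0.97, -0.6, 0, 0, 0.6, 0.97, -0.6, 0, 0, 0.6, 0.97, -0.6, 0, 0, 0.6, 0.97, -0.6, 0, 0, 0.6, 0.97, -0.6, 0, 0, 0.6, 0.97, -0.6, 0, 0, 0.6, 0.97, -0.6, 0, 0, 0.6, 0.97, -0.6, 0, 0, 0.6, 0.97, -0.6, 0, 0]
}}

```text
clock: 0.93
position: [386.3, -223.2, 231.1]
tcp_rot: [[0.892, 0.453, -0.0], [0.453, -0.892, 0.0], [-0.0, -0.0, -1.0]]
wrist_force: [0.6, -0.1, -0.6]
gripper_width: 51.2
gripper_force: 0.0
```

Call:
{"method": "jog_arm", "body": {
  "targets": [0.6, 0.97, -0.6, 0, 0, 0.6, 0.97, -0.6, 0, 0, 0.6, 0.97, -0.6, 0, 0, 0.6, 0.97, -0.6, 0, 0, 0.6, 0.97, -0.6, 0, 0, 0.6, 0.97, -0.6, 0, 0, 0.6, 0.97, -0.6, 0, 0, 0.6, 0.97, -0.6, 0, 0, 0.6, 0.97, -0.6, 0, 0, 0.6, 0.97, -0.6, 0, 0]
}}

```text
clock: 1.77
position: [534.6, 20.3, 230.9]
tcp_rot: [[0.892, 0.453, -0.001], [0.453, -0.892, -0.0], [-0.001, -0.0, -1.0]]
wrist_force: [0.3, -0.7, 0.2]
gripper_width: 51.1
gripper_force: 0.0
```

Call:
{"method": "jog_arm", "body": {
  "targets": [0.6, 0.97, -0.6, 0, 0, 0.6, 0.97, -0.6, 0, 0, 0.6, 0, 0, 0, -0.079, 0.6, 0, 0, 0, -0.079, 0.6, 0, 0, 0, -0.079, 0.6, 0, 0, 0, -0.079, 0.6, 0, 0, 0, -0.079, 0.6, 0, 0, 0, -0.079, 0.6, 0, 0, 0, -0.079, 0.6, 0, 0, 0, -0.079]
}}

```text
clock: 2.6
position: [563.8, 67.7, 230.8]
tcp_rot: [[0.102, 0.995, -0.001], [0.995, -0.102, -0.0], [-0.0, -0.001, -1.0]]
wrist_force: [0.5, 0.5, 0.2]
gripper_width: 51.1
gripper_force: 0.0
```

```bash
cat >> h.py <<'E'
def st():
    o=monitor.get_obs(); R=o['tcp_rot']; print(o['clock'],o['position'].round(1),'yaw',np.degrees(np.arctan2(R[1,0],R[0,0])).round(2),'j',o['joints'].round(0),o['wrist_force'].round(1),o['gripper_width'])
    return o
E
python3 -c "
from h import *
st()"
```

```text
2.6 [563.8  67.7 230.8] yaw 84.15 j [  7.  12.   3.  81.   0. 103.] [0.5 0.5 0.2] 51.14538852730054
```

Call:
{"method": "jog_arm", "body": {
  "targets": [0.6, 0, 0, 0, -0.079, 0.6, 0, 0, 0, -0.079, 0.6, 0, 0, 0, -0.079, 0.6, 0, 0, 0, -0.079, 0.6, 0, 0, 0, -0.079, 0.6, 0, 0, 0, -0.079, 0.6, 0, 0, 0, -0.079, 0.6, 0, 0, 0, -0.079, 0.6, 0, 0, 0, -0.079, 0.6, 0, 0, 0, -0.079]
}}

```text
clock: 3.43
position: [563.7, 67.6, 230.8]
tcp_rot: [[-0.908, 0.419, -0.001], [0.419, 0.908, -0.0], [0.001, -0.001, -1.0]]
wrist_force: [-0.2, -0.2, 0.5]
gripper_width: 51.0
gripper_force: 0.0
```

Call:
{"method": "jog_arm", "body": {
  "targets": [0.6, 0, 0, 0, -0.079, 0.6, 0, 0, 0, -0.079, 0.6, 0, 0, 0, -0.079, 0.6, 0, 0, 0, -0.079, 0.6, 0, 0, 0, -0.079, 0.6, 0, 0, 0, -0.079, 0.6, 0, 0, 0.9, -0.03, 0.6, 0, 0, 0.9, 0, 0.6, 0, 0, 0.9, 0, 0.6, 0, 0, 0.9, 0]
}}

```text
clock: 4.27
position: [563.7, 67.6, 140.0]
tcp_rot: [[-0.938, -0.346, -0.0], [-0.346, 0.938, -0.0], [0.0, 0.0, -1.0]]
wrist_force: [0.8, 0.1, -0.4]
gripper_width: 50.7
gripper_force: 0.0
```

Run:
```python
from h import *
o=st()
R=o['tcp_rot']; print((R.T@(np.array([564.8,71,100])-o['position'])).round(1))
s=grab('scene'); s['image']=np.clip(s['image'].astype(float)*1.5,0,255).astype(np.uint8); save(s,'scene3.png',(292,130,402,220),7)
```

```text
4.2667 [563.7  67.6 140. ] yaw -159.74 j [  7.  13.  -7.  70.   0. -13.] [ 0.8  0.1 -0.4] 50.71405390621702
[-2.2  2.8 40. ]
```

View pics/scene3.png

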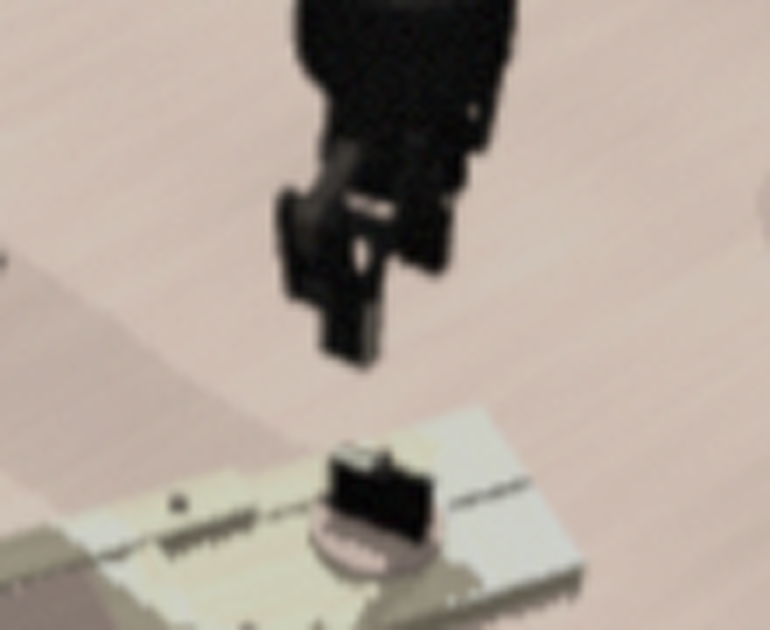

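The picture shows the gripper above the knob at (380,300 in the crop), aligned with the bar at (380,500). I'll go down and grasp it.

Call:
{"method": "jog_arm", "body": {
  "targets": [0.6, -0.09, 0.11, 0.9, 0, 0.6, 0, 0, 0.9, 0, 0.6, 0, 0, 0.9, 0, 0.6, 0, 0, 0.9, 0, 0.6, 0, 0, 0.84, 0, 0.6, 0, 0, 0, 0]
}}

```text
clock: 4.82
position: [562.2, 70.7, 26.4]
tcp_rot: [[-0.938, -0.346, -0.007], [-0.346, 0.938, -0.001], [0.007, 0.002, -1.0]]
wrist_force: [-0.9, -0.7, -0.6]
gripper_width: 51.3
gripper_force: 0.0
```

Call:
{"method": "jog_arm", "body": {
  "targets": [0, 0, 0, 0, 0, 0, 0, 0, 0, 0, 0, 0, 0, 0, 0, 0, 0, 0, 0, 0, 0, 0, 0, 0, 0, 0, 0, 0, 0, 0, 0, 0, 0, 0, 0]
}}

```text
clock: 5.4
position: [566.2, 71.8, 32.3]
tcp_rot: [[-0.938, -0.347, 0.003], [-0.347, 0.938, 0.002], [-0.003, 0.0, -1.0]]
wrist_force: [-1.6, 3.0, 6.7]
gripper_width: 10.8
gripper_force: 60.8
```

Run:
```python
from h import *
o=st();print(o['ft_torque'],o['gripper_force'])
```

```text
5.4 [566.2  71.8  32.3] yaw -159.7 j [  7.  16. -17.  57.   0. -13.] [-1.6  3.   6.7] 10.819008292588883
[0.6171029  0.3361188  0.09840684] 60.83060681819916
```

Call:
{"method": "jog_arm", "body": {
  "targets": [0, 0, 0, -0.05, 0.06, 0, 0, 0, -0.03, 0.06, 0, 0, 0, -0.02, 0.06, 0, 0, 0, -0.01, 0.06, 0, 0, 0, -0.01, 0.06, 0, 0, 0, -0.01, 0.06, 0, 0, 0, -0.01, 0.06, 0, 0, 0, -0.01, 0.06, 0, 0, 0, -0.01, 0.06, 0, 0, 0, -0.01, 0.06]
}}

```text
clock: 6.23
position: [565.8, 69.8, 35.0]
tcp_rot: [[-0.829, 0.56, 0.002], [0.56, 0.829, -0.003], [-0.003, -0.001, -1.0]]
wrist_force: [1.4, -4.1, -2.2]
gripper_width: 10.4
gripper_force: 59.6
```

Run:
```python
from h import *
o=st();print(o['ft_torque'],o['gripper_force'])
```

```text
6.2333 [565.8  69.8  35. ] yaw 145.97 j [  7.  16. -17.  57.  -0.  41.] [ 1.4 -4.1 -2.2] 10.379037134558985
[-0.86021494 -0.26829596  0.16537939] 59.64785993099213
```

Call:
{"method": "jog_arm", "body": {
  "targets": [0, 0, 0, -0.01, 0.07, 0, 0, 0, -0.01, 0.07, 0, 0, 0, -0.01, 0.07, 0, 0, 0, -0.01, 0.07, 0, 0, 0, -0.01, 0.07, 0, 0, 0, -0.01, 0.07, 0, 0, 0, -0.01, 0.07, 0, 0, 0, -0.01, 0.07, 0, 0, 0, -0.01, 0.07, 0, 0, 0, -0.01, 0.07]
}}

```text
clock: 7.07
position: [563.7, 69.0, 37.5]
tcp_rot: [[0.124, 0.992, -0.002], [0.992, -0.124, -0.004], [-0.005, -0.002, -1.0]]
wrist_force: [-6.3, -5.8, 4.6]
gripper_width: 10.5
gripper_force: 60.6
```

Call:
{"method": "jog_arm", "body": {
  "targets": [0, 0, 0, -0.01, 0.05, 0, 0, 0, -0.01, 0.05, 0, 0, 0, 0, 0, 0, 0, 0, 0, 0]
}}

```text
clock: 7.4
position: [563.3, 69.0, 37.9]
tcp_rot: [[0.273, 0.962, -0.003], [0.962, -0.273, -0.004], [-0.005, -0.002, -1.0]]
wrist_force: [-7.0, -5.0, 5.2]
gripper_width: 10.6
gripper_force: 60.5
```

Run:
```python
from h import *
o=st();print(o['ft_torque'],o['gripper_force'])
```

```text
7.4 [563.3  69.   37.9] yaw 74.17 j [  7.  16. -16.  58.  -0. 113.] [-7.  -5.   5.2] 10.605643085411675
[-1.20289792  1.44483618 -0.05203334] 60.45050382614136
```

Call:
{"method": "jog_arm", "body": {
  "targets": [0.5, 0, 0, 0, 0, 0.5, 0, 0, 0, 0, 0.5, 0, 0, 0, 0, 0.5, 0, 0, 0, 0, 0.5, 0, 0, -0.4, 0, 0.5, 0, 0, -0.8, 0, 0.5, 0, 0, -0.8, 0, 0.5, 0, 0, -0.8, 0, 0.5, -0.9, 0, 0, 0, 0.5, -0.9, 0, 0, 0]
}}

```text
clock: 8.23
position: [554.3, 28.2, 110.1]
tcp_rot: [[0.269, 0.963, 0.004], [0.963, -0.269, 0.0], [0.001, 0.004, -1.0]]
wrist_force: [0.1, 0.6, -0.9]
gripper_width: 42.6
gripper_force: 0.0
```

Call:
{"method": "jog_arm", "body": {
  "targets": [0, -0.9, 0, 0, 0, 0, -0.9, 0, 0, 0, 0, -0.9, 0, 0, 0, 0, -0.9, 0, 0, 0, 0, -0.9, 0, 0, 0, 0, -0.9, 0, 0, 0, 0, -0.9, 0, 0, 0, 0, -0.4, 0, 0, 0, 0, 0, 0, 0, 0]
}}

```text
clock: 8.98
position: [507.3, -135.0, 108.3]
tcp_rot: [[0.274, 0.962, 0.001], [0.962, -0.274, -0.0], [-0.0, 0.001, -1.0]]
wrist_force: [-0.5, -0.1, 0.2]
gripper_width: -0.1
gripper_force: 0.0
```

Run:
```python
from h import *
o=st()
for n in('top','scene'): grab(n)
A=[]
for n,b in(('top',(256,160,386,240)),('scene',(262,170,392,250))):
    im=load(n)['image'][b[1]:b[3],b[0]:b[2],::-1]; A.append(cv2.resize(np.clip(im*1.5,0,255).astype(np.uint8),None,fx=3.7*1.6/1.6,fy=3.7,interpolation=cv2.INTER_CUBIC))
cv2.imwrite('pics/after.png',np.vstack(A))
```

```text
8.9833 [ 507.3 -135.   108.3] yaw 74.1 j [-15.   9. -16.  65.  -0.  91.] [-0.5 -0.1  0.2] -0.09419980828317116
```

View pics/after.png

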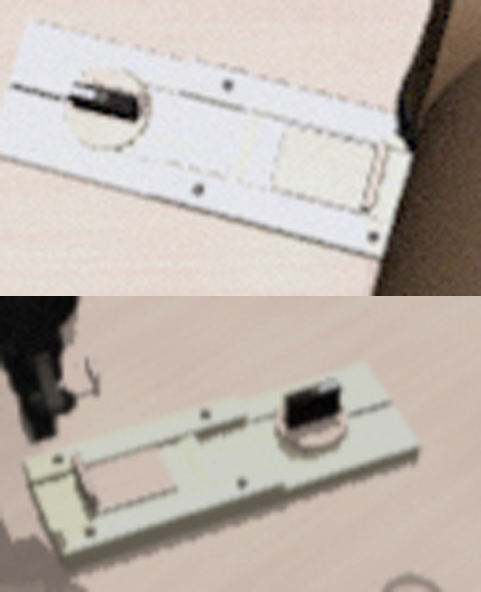

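The mark now sits at the line end (bar around (75–140,100) in the upper crop). I'll check the angle from a closer crop.

Run:
```python
from h import *
s=load('top'); s['image']=np.clip(s['image'].astype(float)*1.5,0,255).astype(np.uint8); save(s,'knob.png',(254,172,308,208),14)
```

```text
(no output)
```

View pics/knob.png

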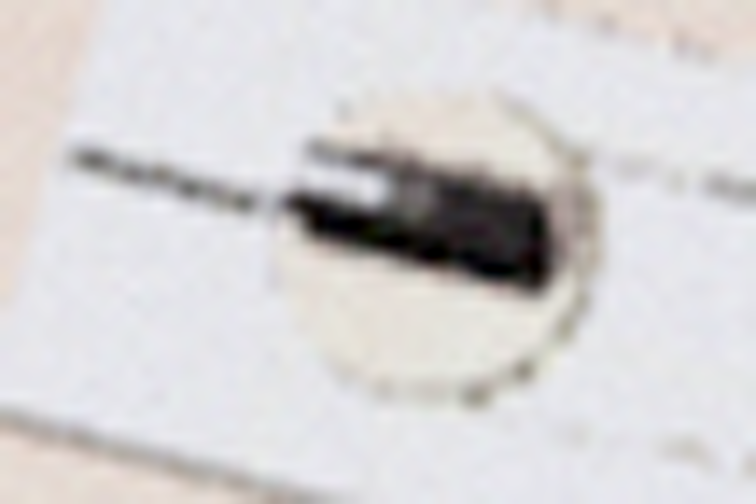

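Call:
{"method": "jog_arm", "body": {
  "targets": [0, 0, -0.2, 0.8, 0.006, 0, 0, 0, 0.8, 0, 0, 0, 0, 0.8, 0, 0, 0, 0, 0.6, 0, 0, 0, 0, 0.25, 0, 0, 0, 0, 0, 0, 0, 0, 0, 0, 0]
}}

```text
clock: 9.67
position: [503.0, -131.5, 26.7]
tcp_rot: [[0.279, 0.96, -0.0], [0.96, -0.279, 0.0], [0.0, -0.0, -1.0]]
wrist_force: [0.8, 0.7, 0.4]
gripper_width: 0.4
gripper_force: 0.0
```

Call:
{"method": "jog_arm", "body": {
  "targets": [0, 0.3, 0, 0, 0, 0, 0.3, 0, 0, 0, 0, 0.2, 0, 0, 0, 0, 0.2, 0, 0, 0, 0, 0, 0, 0, 0]
}}

```text
clock: 10.08
position: [510.3, -107.1, 26.8]
tcp_rot: [[0.279, 0.96, 0.001], [0.96, -0.279, 0.0], [0.001, 0.001, -1.0]]
wrist_force: [0.1, 0.5, -0.1]
gripper_width: -0.1
gripper_force: 0.0
```

Call:
{"method": "jog_arm", "body": {
  "targets": [0, 0.25, 0, 0, 0, 0, 0.25, 0, 0, 0, 0, 0.25, 0, 0, 0, 0, 0.25, 0, 0, 0, 0, 0.25, 0, 0, 0, 0, 0.25, 0, 0, 0, 0, 0.25, 0, 0, 0, 0, 0.25, 0, 0, 0, 0, 0.25, 0, 0, 0, 0, 0, 0, 0, 0]
}}

```text
clock: 10.92
position: [525.8, -52.9, 26.2]
tcp_rot: [[0.279, 0.96, 0.0], [0.96, -0.279, 0.001], [0.001, -0.0, -1.0]]
wrist_force: [0.1, -0.5, -0.4]
gripper_width: -0.2
gripper_force: 0.0
```

Run:
```python
from h import *
o=st()
s=grab('scene'); s['image']=np.clip(s['image'].astype(float)*1.5,0,255).astype(np.uint8); save(s,'push.png',(262,160,392,250),6)
```

```text
10.9167 [525.8 -52.9  26.2] yaw 73.79 j [ -6.  12. -23.  55.   0. 100.] [ 0.1 -0.5 -0.4] -0.15210469636195778
```

View pics/push.png

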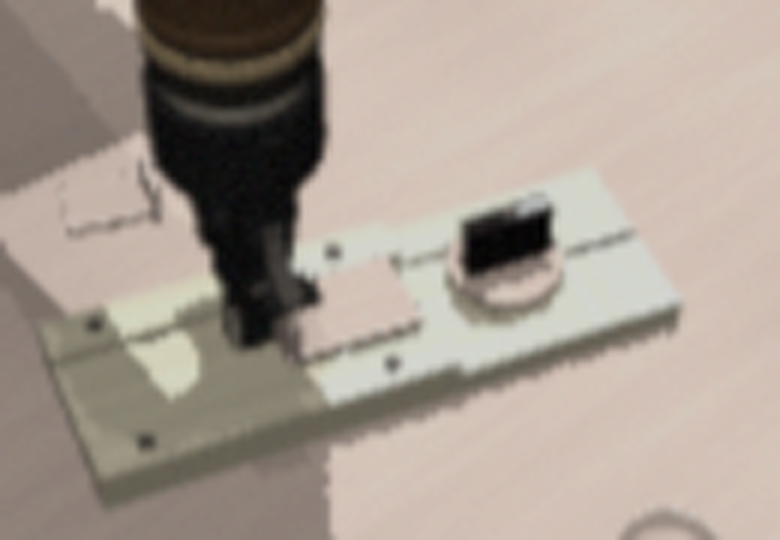

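The plate is riding over the lip, pushed by the fingers, with its front at (420,320) heading for the knob flange at (505,285). I'll continue.

Call:
{"method": "jog_arm", "body": {
  "targets": [0, 0.2, 0, 0, 0, 0, 0.2, 0, 0, 0, 0, 0.2, 0, 0, 0, 0, 0.2, 0, 0, 0, 0, 0.16, 0, 0, 0, 0, 0.1, 0, 0, 0, 0, 0, 0, 0, 0, 0, 0, 0, 0, 0]
}}

```text
clock: 11.63
position: [532.9, -28.5, 26.3]
tcp_rot: [[0.28, 0.96, 0.0], [0.96, -0.28, 0.0], [0.0, -0.0, -1.0]]
wrist_force: [0.0, 0.3, 0.1]
gripper_width: 0.1
gripper_force: 0.0
```

Run:
```python
from h import *
o=st()
s=grab('scene'); s['image']=np.clip(s['image'].astype(float)*1.5,0,255).astype(np.uint8); save(s,'push2.png',(282,170,382,240),8)
```

```text
11.6333 [532.9 -28.5  26.3] yaw 73.74 j [ -3.  13. -22.  55.   0. 103.] [0.  0.3 0.1] 0.1381704602192981
```

View pics/push2.png

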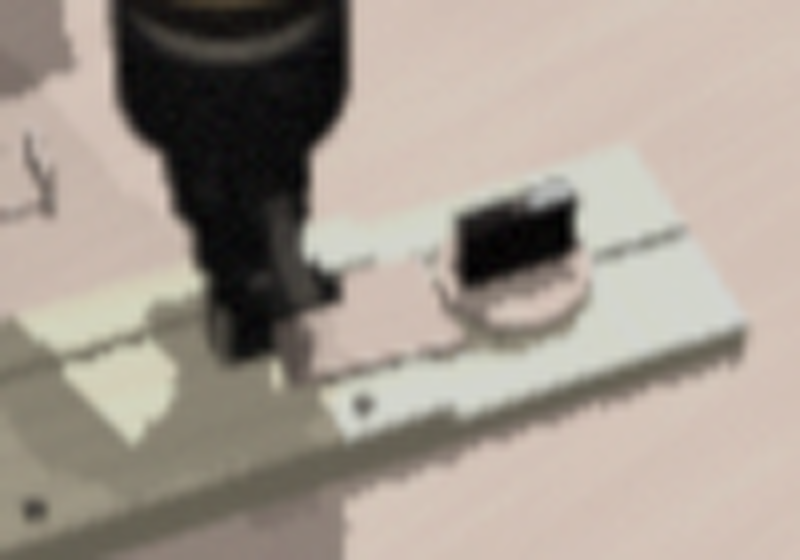

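The plate's front is going under the flange, but the tail at (300,340) is still at the lip. Pushing a few mm more.

Call:
{"method": "jog_arm", "body": {
  "targets": [0, 0.1, 0, 0, 0, 0, 0.1, 0, 0, 0, 0, 0.1, 0, 0, 0, 0, 0, 0, 0, 0, 0, 0, 0, 0, 0]
}}

```text
clock: 12.1
position: [535.1, -21.3, 26.3]
tcp_rot: [[0.28, 0.96, 0.0], [0.96, -0.28, 0.0], [0.0, 0.0, -1.0]]
wrist_force: [-0.0, 0.7, -0.0]
gripper_width: 0.2
gripper_force: 0.0
```

Run:
```python
from h import *
o=st()
s=grab('scene')
for n,(u,v) in {'tailtop_near':(282+295/8,170+340/8),'platemid':(282+380/8,170+315/8)}.items(): print(n,pt(s,u,v).round(1))
c=np.array([543.9,0.06]);e=np.array([.2827,.9593])
# height map around plate: bed x vs z along pixels
pts=np.array([pt(s,u,v) if s['depth'][v,u]>0 else [0,0,0] for v in range(195,225) for u in range(310,350)])
x=(pts[:,:2]-c)@e; y=(pts[:,:2]-c)@np.array([-.9593,.2827])
for a in range(-30,50,5):
    m=(x>=a)&(x<a+5)&(abs(y)<15); print(a,m.sum(),np.percentile(pts[m,2],[10,50,90]).round(1) if m.sum() else '')
```

```text
12.1 [535.1 -21.3  26.3] yaw 73.73 j [ -2.  13. -22.  55.   0. 104.] [-0.   0.7 -0. ] 0.24890104371493704
tailtop_near [548.7 -14.6  35.4]
platemid [547.6  25.1  18.2]
-30 26 [20.2 41.9 86. ]
-25 25 [21.3 43.7 91.2]
-20 15 [21.8 24.3 51.8]
-15 20 [20.8 30.6 42.3]
-10 7 [33.9 40.6 41.7]
-5 4 [22.  30.6 43. ]
0 11 [19.7 20.5 21.7]
5 15 [18.3 19.3 20.9]
10 15 [18.7 20.  20.8]
15 15 [19.1 19.8 21.4]
20 16 [18.2 18.9 19.7]
25 13 [18.9 19.  19.7]
30 13 [18.8 19.1 19.5]
35 15 [18.9 19.3 20.3]
40 14 [18.9 20.  20.5]
45 22 [19.2 21.9 26.4]
```

Call:
{"method": "jog_arm", "body": {
  "targets": [0, -0.2, 0, 0, 0, 0, -0.5, 0, 0, 0, 0, -0.5, 0, 0, 0, 0, 0, 0, -0.8, 0, 0, 0, 0, -0.9, 0, 0, 0, 0, -0.9, 0, 0, -0.9, 0, -0.9, 0, 0, -0.9, 0, -0.9, 0, 0, -0.9, 0, -0.5, 0, 0, -0.9, 0, 0, 0]
}}

```text
clock: 12.98
position: [502.0, -139.1, 152.3]
tcp_rot: [[0.281, 0.96, 0.005], [0.96, -0.281, -0.002], [-0.0, 0.005, -1.0]]
wrist_force: [-0.1, -0.1, 1.1]
gripper_width: -0.2
gripper_force: 0.0
```

Call:
{"method": "jog_arm", "body": {
  "targets": [0, -0.9, 0, 0, 0, 0, -0.9, 0, 0, 0, 0, -0.9, 0, 0, 0, 0, -0.9, 0, 0, 0, 0, -0.5, 0, 0, 0, 0, 0, 0, 0, 0]
}}

```text
clock: 13.48
position: [471.3, -237.8, 148.7]
tcp_rot: [[0.284, 0.959, -0.0], [0.959, -0.284, -0.0], [-0.001, -0.0, -1.0]]
wrist_force: [-0.3, -0.4, 0.0]
gripper_width: 0.1
gripper_force: 0.0
```

Run:
```python
from h import *
o=st()
A=[]
for n,b in(('top',(254,162,354,232)),('scene',(272,170,392,242))):
    s=grab(n); im=s['image'][b[1]:b[3],b[0]:b[2],::-1]; A.append(cv2.resize(np.clip(im*1.5,0,255).astype(np.uint8),(480,298),interpolation=cv2.INTER_CUBIC))
    pts=np.array([pt(s,u,v) if s['depth'][v,u]>0 else [0,0,0] for v in range(b[1],b[3]) for u in range(b[0],b[2])])
    c=np.array([543.9,0.06]);e=np.array([.2827,.9593]); x=(pts[:,:2]-c)@e; y=(pts[:,:2]-c)@np.array([-.9593,.2827])
    print(n,[(a,np.median(pts[(x>=a)&(x<a+5)&(abs(y)<18),2]).round(1)) for a in range(-30,60,5)])
cv2.imwrite('pics/fin.png',np.vstack(A))
```

```text
13.4833 [ 471.3 -237.8  148.7] yaw 73.49 j [-27.   8. -11.  70.  -0.  80.] [-0.3 -0.4  0. ] 0.09938746478662262
top [(-30, np.float64(18.6)), (-25, np.float64(19.7)), (-20, np.float64(20.8)), (-15, np.float64(20.4)), (-10, np.float64(39.0)), (-5, np.float64(19.9)), (0, np.float64(18.3)), (5, np.float64(17.9)), (10, np.float64(18.0)), (15, np.float64(18.1)), (20, np.float64(18.2)), (25, np.float64(18.1)), (30, np.float64(18.5)), (35, np.float64(18.9)), (40, np.float64(18.7)), (45, np.float64(19.6)), (50, np.float64(27.1)), (55, np.float64(28.0))]
scene [(-30, np.float64(20.2)), (-25, np.float64(21.4)), (-20, np.float64(22.1)), (-15, np.float64(26.3)), (-10, np.float64(40.3)), (-5, np.float64(21.4)), (0, np.float64(20.0)), (5, np.float64(19.8)), (10, np.float64(19.5)), (15, np.float64(19.6)), (20, np.float64(20.1)), (25, np.float64(20.0)), (30, np.float64(19.3)), (35, np.float64(19.8)), (40, np.float64(19.9)), (45, np.float64(20.6)), (50, np.float64(28.8)), (55, np.float64(40.8))]
```

View pics/fin.png

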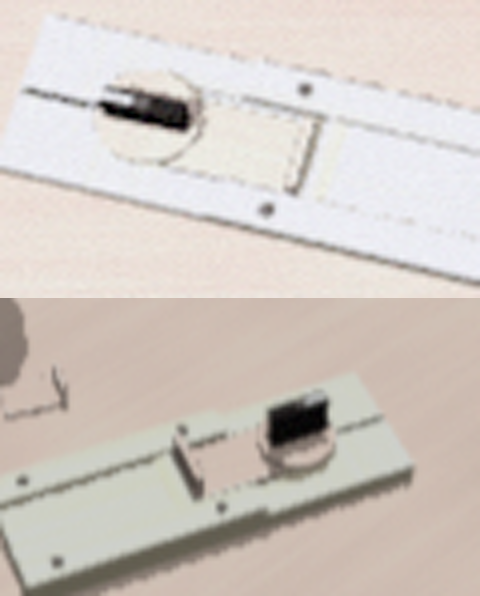

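The plate lies flat in the pocket: its top is at z≈18, the tail at (305,155) is past the lip, and the front is under the flange. The knob mark is still at the line.

```bash
python3 -c "
from h import *
print(ctrl.hand_in())"
```

```text
the job is handed in; nothing more can be done
None
```

The job is done and handed in at about 13.5 s: the knob mark is at the line, the plate is flat in the pocket with its front end under the flange, the gripper is clear, and the bowl, beaker and spoon were not touched.

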